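Index the sample turret one station

TASK

Bring the sample turret to its next station: stand the steel index pin from its stand in the bridge's guide hole so that it rides on the turret plate, let go, then turn the handwheel clockwise (seen from above), a few turns, until the pin drops into the next notch. Keep turning slowly until the wheel stiffens because the notch bears firmly on the pin, stop as soon as it is clearly firm so as not to force the pin, and let go of the handle. Turn the turret only by its wheel and leave the glassware alone.

Things in the scene. Friction and masses are not known exactly. Their poses are not given: they have to be found in the camera images.
- pin: steel index pin, upright, 70 g: shank 12 mm in diameter, 45 mm long, 3 mm chamfer at the foot; above it a cylindrical head 20 mm in diameter, 28 mm tall. Origin: centre of the foot, z up the pin. Starts with its foot 5 mm above the bench, head clear above its stand. The foot is 58 mm above the bench when riding on the plate, 45 mm when dropped home in a notch (head on the bridge).
- guide (a point): centre of the upper mouth of the guide hole in the dark steel bridge, 90 mm above the bench: vertical through hole, 13.7 mm wide, 2 mm chamfer. The bridge, 44 x 44 mm and 24 mm thick, hangs 8 mm above the plate's rim on a post of equal height outside the rim. It is bolted on by hand, up to 3 mm off its nominal place.
- plate: aluminium turret plate, about 212 mm across, 16 mm thick, four rim notches 23 mm wide, 90 degrees apart, open outward; origin on its axis at the underside, 42 mm above the bench. Driven by the handwheel through a 12 to 1 worm, same sense: three wheel turns a station. Starts with the next notch 1.6 to 2.6 wheel turns short of the pin. Cell holders 35 mm tall stand within 60 mm of its axis.
- notch (a point): the next notch, the one to be indexed: its centre line at 92 mm from the plate's axis (the pin's radius), at the plate's top, 58 mm above the bench. An adjustable steel shoe lines the notch's trailing flank and stands 1 to 7 mm proud of it, differently each time: the pin bears on this shoe, and only feel tells when. Over 30 N on the pin harms it.
- wheel_axis (a point): axis of the handwheel at its top face, 84 mm above the bench: black disc 86 mm in diameter, 10 mm thick, hub 8 mm higher. Clockwise from above advances the plate. Free running it drags about 3 N at the handle; bearing on the pin, each 10 N on the pin adds about 2 N there, building up springily. The worm holds by friction when let go.
- handle_grip (a point): grip point of the handwheel's upright handle, 105 mm above the bench: aluminium cylinder 16 mm in diameter, 36 mm tall (85 to 121 mm above the bench), 33 mm from the wheel axis; it spins freely on its own axis, so the hand need not turn with the wheel.
- beaker: glass beaker, 70 mm wide, 90 mm tall, origin under its centre; bystander
- reagent: amber bottle with white cap, 60 mm wide, 130 mm tall, origin under its centre; bystander
- flask: glass flask with narrow neck, 68 mm wide, 150 mm tall, origin under its centre; bystander
- stand: grey block 60 x 60 x 50 mm standing on the bench, with the hole in which the pin hangs at first by its head; fixed. Origin under its centre.
Things that resemble listed ones, but are neither listed nor needed, are in the scene too. Leave any green look-alike of the stand alone.

How it is judged:
On the way, in this order (a step that is already met when the one before it is completed fails the run):
1. the pin, let go, stands in the guide hole with its foot on the turret plate (horizontal distance between pin and guide below 0.004 m and height (world z) of pin between 0.054 and 0.063 m and contact force between pin and the fingers below 0.1 N), for 0.2 s.
2. the pin has dropped home into the next notch (horizontal distance between pin and notch below 0.008 m and height (world z) of pin below 0.049 m), for 0.2 s.
At the end, for the whole second after the job is handed in: The pin stands in the guide hole (foot within 5 mm of its axis, upright within 0.12 rad), dropped home in the next notch (foot 41 to 49 mm above the bench, within 8 mm of the notch centre), and the notch, at rest, bears on the pin with more than 5 N (all of step 2 and horizontal distance between pin and guide below 0.005 m and height (world z) of pin above 0.041 m and angle between pin's own z axis and vertical below 0.12 rad and contact force between pin and plate above 5 N and angular speed of plate below 0.02 rad/s); the robot touches nothing.
It fails at once if the pin is forced: more than 30 N between turret plate and pin (contact force between pin and plate above 30 N).
It fails at once if the robot pushes the turret plate itself (more than 2 N) (contact force between any of the arm, the fingers and plate above 2 N).
It fails at once if a piece of glassware is moved by more than 20 mm (distance of any of beaker, reagent, flask from where it was at the start of the episode above 0.02 m).
It also fails if it takes over 66 s, if anything falls off the work surface, if the arm or the gripper's body presses on something with over 40 N, if the wrist force passes 120 N, or if a joint passes its speed limit or range.

ROBOT

A 6-joint arm with a two-finger parallel gripper is mounted at the origin on the work surface. World frame = base frame: x ahead of the robot, y to its left, z up, the work surface at z = 0. Lengths are in m, angles in rad, forces in N, time in s.
With the tool pointing down it reaches from about 0.35 to 0.975 m from the base axis. Payload 4.9 kg.
Tool frame: the origin (TCP) lies at the very end of the fingers, on their centre line; the grasp point (between the pads) lies 19 mm behind it; x points along the fingers, y is the direction in which the jaws open and shut, and the axes are right-handed (so a half turn about x gives the same grasp; the last joint's range is limited). The gripper opens to 85 mm and grips with 20 to 120 N. Pads are 22 mm wide; open, the fingers measure 114 mm over their backs; the gripper's body (76 mm by 85 mm) begins 54 mm behind the grasp point. The pads swing forward as they close: fully open they stand 13 mm farther back than shut.
Start: joints at [-1.248, 0.053, 1.613, -0, 1.476, -0.119], TCP at [0.267, -0.565, 0.193] pointing down, gripper open.
Joint ranges: [-3.01, 3.01], [-1.01, 2.22], [0.06, 2.58], [-1.02, 4.17], [0.09, 2.62], [-3.14, 3.14]. Speed limits (rad/s): [2.57, 2.57, 3.14, 3.14, 3.14, 3.14].

INTERFACE

Orientations are given as a rotation vector (axis times angle).
In Python, from station import ctrl, get_image, calibration, finish_job, search_frame, cut_out, mark_of gives the robot as it stands. The module is installed in compiled form; this text tells all that it offers.
- The arm moves only by the tool arm_command, never from a script. Its argument "plan" is a list that holds one entry, the list of rows, each a list of 7 numbers: the shift along the tool's x, y, z in m, then the turn, a rotation vector about the tool's x, y, z in degrees, then the finger opening in m, from 0 to 0.0854. A call has 1 to 20 rows; each row shifts and turns the pose as measured when the row begins, along the tool's axes as they then stand; what a row does not reach is not made up. A row lasts 1/12 s, in which the tool goes at most 41.7 mm and 7.16 degrees, less where a joint would pass 70% of its speed; a pose out of reach is approached as far as the arm can. A call with a gripper value outside its range is refused whole. The fingers move at their own pace and stop on an object; "squeeze" is the grip in N (left out, the last holds). Time passes only in rows, so rows that do not move let the fingers close. It gives the time, the measured TCP pose, the force and the opening at its end, in the units of the state.
- ctrl.get_obs(): the state, without advancing time (a new reading comes with each control period).
- get_image(name): name is "scene" or "side" or "wrist"; returns the picture (420x560x3 uint8, red, green, blue); there is no depth.
- calibration(name): a dict with "fx", "fy", "cx", "cy" (pixels), "cam_to_world" (4x4, takes a point from camera to world coordinates); the wrist camera has in their place "hand_eye" (4x4, takes a point from camera to tool coordinates, whose origin is the TCP and whose axes are the tool frame's). Camera axes: x right, y down, z forward; pixel columns grow to the right and rows downward; lengths in m; the calibration is good to about 2 mm. A picture is of the moment at which its call begins: read the wrist's pose just before it. calibration takes no time and is no camera call.
- finish_job(): hands the job in, once; it reports no verdict.
Trained networks look in the newest picture that a camera, given by its name, has taken for a name from the list of things; names that differ only in an ending like _2 or _b are one class to them, and where a whole thing is asked for, a point or a joint stands for the part that bears it (a point fixed in the world has none). Each returns a list of dicts, best first, with "conf" (0 to 1); they miss things now and then, are a little off and sometimes report something else, mostly with a low value. They report only what shows in the picture. A call takes as long as a camera call. They do not tell look-alikes from the thing itself.
- search_frame(camera, thing): "at" ([x, y, z] in m, in the coordinates of the camera as it stood for that picture, good to about 4 mm: the middle of the surface that is visible of it).
- cut_out(camera, thing): "mask" (420x560 bool, what is visible of it).
- mark_of(camera, thing): "at" ([x, y, z] in m, in the coordinates of the camera as it stood for that picture, good to about 4 mm: a listed point, or the origin of a listed thing).
The state is a dict: "t": time; "q": joint angles; "dq": joint speeds; "effort": joint torques, N m; "tool_pos": TCP position; "tool_rot": TCP orientation; "contact_force": force on the tool from outside, world axes, zero at the start; "wrist_torque": the same for the moment, N m; "opening": finger opening in m.
Only numpy, scipy, OpenCV 4.12 (cv2) and the standard library are available. Lean on these libraries where they do the work, as an engineer would, in place of code of your own. Each camera call takes 0.05 s, during which the arm holds its last target. There are 200 camera calls.

## Working session

There is one attempt and no reset: what is moved stays moved. The work goes in short steps, Python scripts to look and compute and a tool call to move; the robot and the scene stay as the last step left them, time stands still between calls to the robot, and variables do not carry over. Pictures are saved under pics/ and viewed, about 8 in all and at most 12, crops included, and the job is handed in when it is done.

Besides the shell and the picture viewer there is one more tool, called after "Call:" by a JSON object that holds its "fn" and its "kwargs". arm_command: Moves the arm, as the interface text tells. Its arguments: {"type":"object","properties":{"plan":{"type":"array","items":{"type":"array","items":{"type":"array","items":{"type":"number"}}}},"squeeze":{"type":"number"}},"required":["plan"]}

```bash
mkdir -p pics
cat > h.py <<'E'
import numpy as np, cv2
from scipy.spatial.transform import Rotation as R
from station import *
def c2w(n,o=None):
    c=calibration(n)
    if n!='wrist': return np.array(c['cam_to_world'])
    o=o or ctrl.get_obs(); T=np.eye(4); T[:3,:3]=R.from_rotvec(o['tool_rot']).as_matrix(); T[:3,3]=o['tool_pos']
    return T@np.array(c['hand_eye'])
def w(T,p): return np.round((T@np.append(p,1))[:3],4)
def save(n,f,im=None):
    im=get_image(n) if im is None else im
    cv2.imwrite('pics/'+f,im[:,:,::-1]); return im
def marks(n,things,T):
    for t in things:
        print(n,t,[(round(d['conf'],2),w(T,d['at']).tolist()) for d in mark_of(n,t)[:3]])
E
python3 - <<'E'
from h import *
o=ctrl.get_obs();print(o['t'],o['tool_pos'],o['tool_rot'],o['opening'])
a=save('scene','a.png');
th=['pin','guide','plate','notch','wheel_axis','handle_grip','stand','beaker','reagent','flask']
marks('scene',th,c2w('scene'))
b=save('side','b.png'); marks('side',th,c2w('side'))
print(ctrl.get_obs()['t'])
cv2.imwrite('pics/ab.png',cv2.resize(np.vstack([a,b])[:,:,::-1],(400,600)))
E
```

```text
0.0 [ 0.26700463 -0.56433169  0.19178254] [ 1.97724988  0.4460877  -1.97768357] 0.08534253180710219
scene pin [(0.44, [0.4202, -0.282, 0.0055])]
scene guide [(0.37, [0.6126, -0.0773, 0.105])]
scene plate [(0.64, [0.5806, 0.1079, 0.0401]), (0.3, [0.4991, 0.1539, 0.0602])]
scene notch [(0.61, [0.498, 0.1533, 0.0584])]
scene wheel_axis []
scene handle_grip [(0.65, [0.6144, -0.0766, 0.1046])]
scene stand [(0.81, [0.2986, -0.3171, -0.007]), (0.66, [0.4224, -0.2799, -0.0027])]
scene beaker [(0.73, [0.6368, -0.3064, -0.0029]), (0.37, [0.5805, 0.1049, 0.0388])]
scene reagent [(0.76, [0.4591, 0.4055, -0.0032])]
scene flask [(0.95, [0.5797, 0.3991, -0.0009]), (0.51, [0.6147, -0.077, 0.1058])]
side pin [(0.42, [0.4575, 0.4108, 0.0006]), (0.38, [0.4191, -0.2831, 0.0059])]
side guide [(0.47, [0.5836, 0.3987, 0.0024])]
side plate [(0.55, [0.5806, 0.116, 0.0437])]
side notch [(0.93, [0.5001, 0.157, 0.0574]), (0.24, [0.422, -0.2791, 0.0027])]
side wheel_axis [(0.84, [0.5865, -0.0713, 0.0856])]
side handle_grip [(0.44, [0.613, -0.0788, 0.1074])]
side stand [(0.65, [0.2938, -0.3237, 0.0006]), (0.61, [0.4216, -0.2795, 0.0002])]
side beaker [(0.64, [0.6387, -0.3032, 0.0035])]
side reagent [(0.81, [0.4575, 0.4089, -0.0004])]
side flask [(0.79, [0.5826, 0.3943, -0.0004])]
1.1
```

Run:
```python
import cv2,numpy as np
a=cv2.imread('pics/a.png');b=cv2.imread('pics/b.png')
cv2.imwrite('pics/ab2.png',cv2.resize(np.hstack([a,b]),(800,300)))
```

```text
(no output)
```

View pics/a.png

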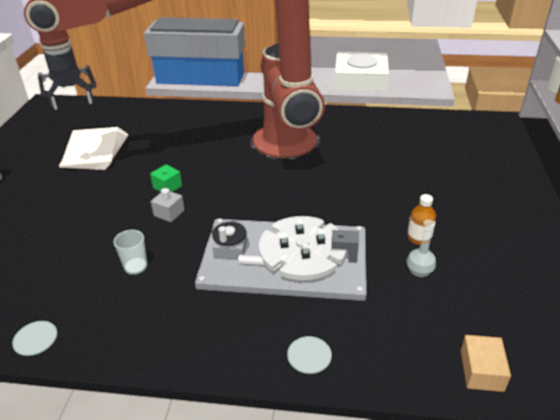

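View pics/b.png

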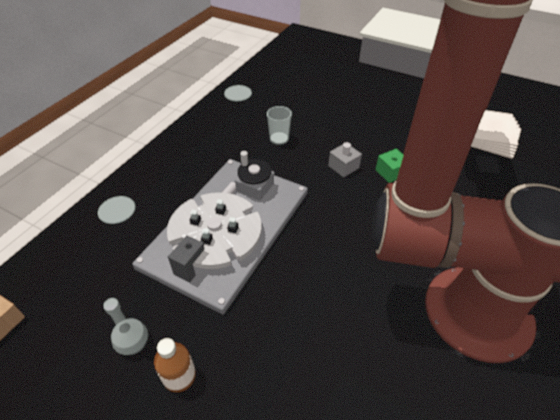

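The scene view shows the grey stand with the pin at (167,205), the green look-alike at (166,179), the wheel at (230,235), the plate at (303,245) and the bridge at (345,243). The side view agrees. Next I go above the pin.

```bash
cat >> h.py <<'E'
def rel(p,o=None):
    o=o or ctrl.get_obs(); M=R.from_rotvec(o['tool_rot']).as_matrix()
    return np.round(M.T@(np.array(p)-o['tool_pos']),4)
def tilt(yaw_y,o=None):
    "turn (deg, tool axes) to point straight down with tool y at angle yaw_y (rad) in world xy"
    o=o or ctrl.get_obs(); M=R.from_rotvec(o['tool_rot']).as_matrix()
    best=None
    for a in (yaw_y,yaw_y+np.pi):
        y=np.array([np.cos(a),np.sin(a),0]);x=np.array([0,0,-1.]);D=np.c_[x,y,np.cross(x,y)]
        v=np.degrees(R.from_matrix(M.T@D).as_rotvec())
        if best is None or np.linalg.norm(v)<np.linalg.norm(best): best=v
    return np.round(best,2)
E
python3 - <<'E'
from h import *
o=ctrl.get_obs();M=R.from_rotvec(o['tool_rot']).as_matrix();print(M.round(3))
print(rel([.42,-.281,.19]), np.array(calibration('wrist')['hand_eye']).round(3), calibration('wrist')['fx'])
print(o['contact_force'])
E
```

```text
[[-0.     0.428 -0.904]
 [ 0.    -0.904 -0.428]
 [-1.    -0.    -0.   ]]
[ 0.003  -0.1914 -0.2595] [[-0.001 -0.326  0.945 -0.182]
 [ 1.    -0.     0.001  0.   ]
 [ 0.     0.945  0.326 -0.084]
 [ 0.     0.     0.     1.   ]] 322.8925724964687
[-0.15763577  0.24830931 -0.24523409]
```

Call:
{"fn": "arm_command", "kwargs": {"plan": [[[0,-0.0191,-0.026,0,0,0,0.0854],[0,-0.0191,-0.026,0,0,0,0.0854],[0,-0.0191,-0.026,0,0,0,0.0854],[0,-0.0191,-0.026,0,0,0,0.0854],[0,-0.0191,-0.026,0,0,0,0.0854],[0,-0.0191,-0.026,0,0,0,0.0854],[0,-0.0191,-0.026,0,0,0,0.0854],[0,-0.0191,-0.026,0,0,0,0.0854],[0,-0.0191,-0.026,0,0,0,0.0854],[0,-0.0191,-0.026,0,0,0,0.0854],[0,0,0,0,0,0,0.05]]]}}

```text
t: 2.02
tool_pos: [0.4259, -0.2713, 0.1929]
tool_rot: [1.982, 0.435, -1.978]
contact_force: [-0.7, -0.3, -0.3]
opening: 0.0754
```

Run:
```python
from h import *
o=ctrl.get_obs();T=c2w('wrist',o);print(o['t'],o['tool_pos'])
save('wrist','c.png'); marks('wrist',['pin','stand'],T)
for d in search_frame('wrist','pin')[:2]: print('sf',d['conf'],w(T,d['at']))
print(rel([.42,-.281,.1]))
```

```text
2.0167 [ 0.42590842 -0.271307    0.19293137]
wrist pin [(0.72, [0.4195, -0.2782, 0.0076])]
wrist stand [(0.96, [0.3002, -0.3219, 0.0009]), (0.94, [0.4206, -0.2795, -0.0009])]
sf 0.77 [ 0.421  -0.2766  0.0845]
[0.0929 0.0026 0.0054]
```

View pics/c.png

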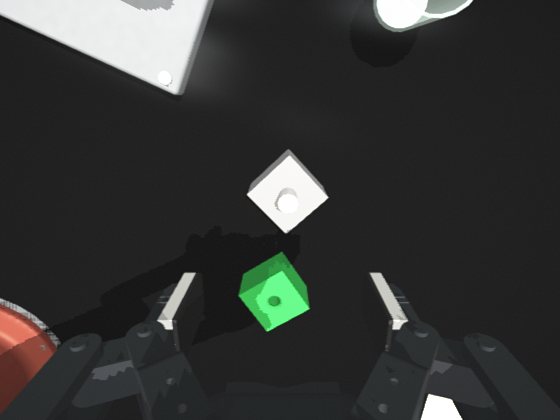

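The wrist view shows the pin head at (288,202) on the white-lit grey stand and the green look-alike at (275,295). The pin is at about (0.420, -0.279). I go down and grip it.

Call:
{"fn": "arm_command", "kwargs": {"plan": [[[0.02,0.0044,0.0086,0,0,0,0.06],[0.025,0,0,0,0,0,0.06],[0.025,0,0,0,0,0,0.06],[0.025,0,0,0,0,0,0.06],[0.02,0,0,0,0,0,0.06],[0.015,0,0,0,0,0,0.06],[0.004,0,0,0,0,0,0.06],[0,0,0,0,0,0,0.06]]], "squeeze": 40}}

```text
t: 2.88
tool_pos: [0.4141, -0.2973, 0.0563]
tool_rot: [1.993, 0.404, -1.988]
contact_force: [0.3, 0.3, 0.6]
opening: 0.0597
```

Run:
```python
from h import *
o=ctrl.get_obs();T=c2w('wrist',o);print(o['t'],o['tool_pos'],o['contact_force'],o['opening'])
save('wrist','d.png'); marks('wrist',['pin'],T);print(rel([.42,-.279,.055]))
```

```text
2.8833 [ 0.4140632  -0.29726533  0.05634646] [0.34385859 0.32684235 0.62566143] 0.05967038903709507
wrist pin [(0.87, [0.4194, -0.2828, 0.0091])]
[ 0.0027 -0.0151 -0.0121]
```

View pics/d.png

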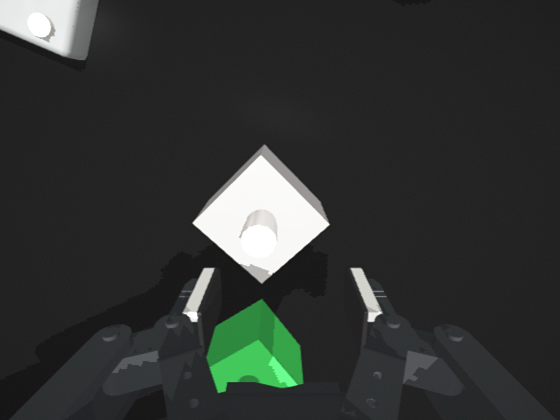

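The image shows the pin head at (260,240), about 13 mm to the side and 13 mm forward of the jaws at (282,290). The last reading was taken before the arm had settled. I correct, then close.

Call:
{"fn": "arm_command", "kwargs": {"plan": [[[0,-0.0065,-0.0065,0,0,0,0.06],[0,-0.005,-0.005,0,0,0,0.06],[0,0,0,0,0,0,0.06],[0,0,0,0,0,0,0.06]]]}}

```text
t: 3.32
tool_pos: [0.424, -0.2838, 0.0628]
tool_rot: [1.996, 0.394, -1.979]
contact_force: [0.1, -0.7, 0.6]
opening: 0.06
```

Run:
```python
from h import *
o=ctrl.get_obs();T=c2w('wrist',o);print(o['t'],o['tool_pos'],o['contact_force'],o['dq'].round(3) if hasattr(o['dq'],'round') else o['dq'])
save('wrist','e.png'); marks('wrist',['pin'],T);print(rel([.42,-.281,.055]))
for d in search_frame('wrist','pin')[:1]: print('sf',d['conf'],w(T,d['at']))
```

```text
3.3167 [ 0.42399039 -0.28376629  0.06282559] [ 0.09620397 -0.67609382  0.57357254] [ 0.019 -0.017 -0.007  0.006  0.003  0.007]
wrist pin [(0.93, [0.4209, -0.2812, 0.0082])]
[ 0.0076 -0.0044  0.0024]
sf 0.7 [ 0.422  -0.278   0.0843]
```

Call:
{"fn": "arm_command", "kwargs": {"plan": [[[0.006,-0.003,0.002,0,0,0,0.06],[0,0,0,0,0,0,0.06],[0,0,0,0,0,0,0.05],[0,0,0,0,0,0,0.012],[0,0,0,0,0,0,0.012],[0,0,0,0,0,0,0.012],[0,0,0,0,0,0,0.012],[0,0,0,0,0,0,0.012],[0,0,0,0,0,0,0.012]]], "squeeze": 40}}

```text
t: 4.22
tool_pos: [0.4198, -0.2819, 0.0552]
tool_rot: [1.996, 0.395, -1.981]
contact_force: [0.3, 0.3, 0.2]
opening: 0.0121
```

Run:
```python
from h import *
o=ctrl.get_obs();T=c2w('wrist',o);print(o['t'],o['tool_pos'],o['contact_force'],o['opening'])
print('to above guide',rel([.57,.202,.2]),tilt(0))
save('wrist','e2.png'); marks('wrist',['pin'],T)
```

```text
4.2167 [ 0.41983518 -0.28191423  0.05520329] [0.31847968 0.33991813 0.23816847] 0.01207617014337641
to above guide [-0.1511 -0.3811 -0.3311] [-66.51   0.47  -1.1 ]
wrist pin [(0.93, [0.4183, -0.2795, 0.0095])]
```

View pics/e2.png

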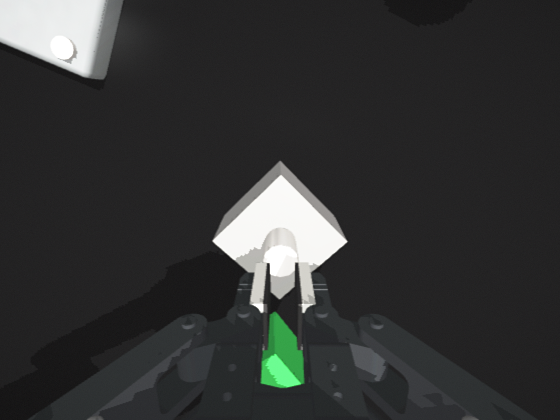

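Run:
```python
from h import *
c=calibration('wrist');H=np.linalg.inv(np.array(c['hand_eye']))
def px(p):
    q=H@np.append(p,1);return np.round([c['fx']*q[0]/q[2]+c['cx'],c['fy']*q[1]/q[2]+c['cy']],0)
for p in ([0,0,0],[-.019,0,0],[0,.006,-.011],[0,.006,.011],[-.023,0,0],[-.023,0,-.01],[-.023,0,-.015],[-.023,0,-.02]): print(p,px(p))
o=ctrl.get_obs(); print(w(c2w('wrist',o),[0,0,0]), rel([.42,-.28,.078]))
```

```text
[0, 0, 0] [282. 245.]
[-0.019, 0, 0] [282. 259.]
[0, 0.006, -0.011] [292. 228.]
[0, 0.006, 0.011] [291. 261.]
[-0.023, 0, 0] [282. 262.]
[-0.023, 0, -0.01] [282. 246.]
[-0.023, 0, -0.015] [282. 237.]
[-0.023, 0, -0.02] [282. 229.]
[ 0.4948 -0.2456  0.2373] [-0.0228 -0.0013 -0.001 ]
```

Run:
```python
import cv2,numpy as np
a=cv2.imread('pics/e2.png')[200:350,205:355];b=cv2.imread('pics/e.png')[180:330,205:355]
cv2.imwrite('pics/z.png',np.hstack([cv2.resize(i,(400,400),interpolation=cv2.INTER_CUBIC) for i in(a,b)]))
from h import *
o=ctrl.get_obs();print(o['opening'],o['effort'])
```

```text
0.01207365881741644 [-7.32170331e-03 -2.85423928e+01 -3.38591623e+01 -1.48980785e-02
 -6.02704659e-02  1.25644668e-07]
```

View pics/z.png

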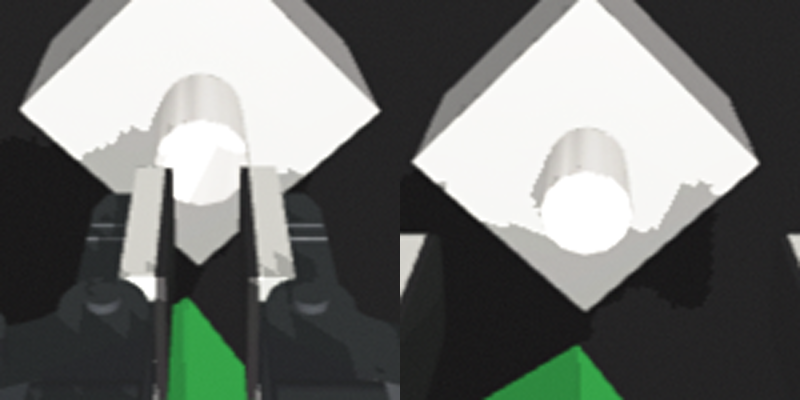

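Run:
```python
from h import *
a=save('scene','f1.png');b=save('side','f2.png')
o=ctrl.get_obs();P=o['tool_pos'];out=[]
for n,im in(('scene',a),('side',b)):
    c=calibration(n);I=np.linalg.inv(c2w(n))
    def px(p): q=I@np.append(p,1);return np.array([c['fx']*q[0]/q[2]+c['cx'],c['fy']*q[1]/q[2]+c['cy']])
    u=px(P);print(n,u.round(),px(P+[0,0,.05]).round())
    x,y=(u-[50,50]).astype(int);x=min(max(x,0),460);y=min(max(y,0),320)
    k=im[y:y+100,x:x+100];k=cv2.resize(k,(400,400),interpolation=cv2.INTER_CUBIC)
    for z in(0,.023,.05): cv2.circle(k,tuple(((px(P+[0,0,z])-[x,y])*4).astype(int)),3,(255,0,0),-1)
    out.append(k)
cv2.imwrite('pics/f.png',np.hstack(out)[:,:,::-1])
```

```text
scene [165. 196.] [162. 181.]
side [346. 151.] [348. 136.]
```

View pics/f.png

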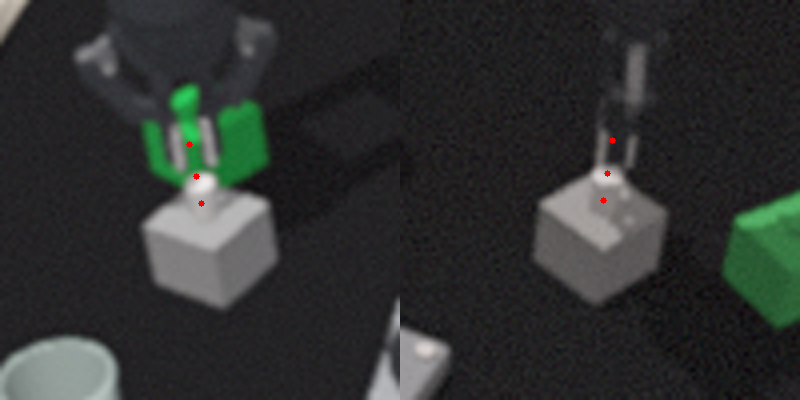

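The crops show the finger ends just above the pin head, at about 0.083 m, although the reported TCP is 0.055. The real tips therefore sit about 27 mm behind the reported TCP and slightly to +z. I open, shift, go deeper while watching the force, and check again.

Call:
{"fn": "arm_command", "kwargs": {"plan": [[[0,0,0,0,0,0,0.05],[0,0,0,0,0,0,0.05],[0,0,0,0,0,0,0.05],[0,0,-0.006,0,0,0,0.05],[0.007,0,0,0,0,0,0.05],[0.007,0,0,0,0,0,0.05],[0.003,0,0,0,0,0,0.05],[0,0,0,0,0,0,0.05],[0,0,0,0,0,0,0.05]]]}}

```text
t: 5.17
tool_pos: [0.426, -0.2791, 0.0359]
tool_rot: [1.996, 0.396, -1.981]
contact_force: [0.3, -0.7, -0.1]
opening: 0.0501
```

Run:
```python
from h import *
o=ctrl.get_obs();print(o['t'],o['tool_pos'],o['tool_rot'],o['contact_force'],o['opening'])
T=c2w('wrist',o)
a=save('scene','g1.png')[130:250,105:225];b=save('side','g2.png')[90:210,285:405];c=save('wrist','g3.png')[160:340,180:360]
marks('wrist',['pin'],T)
cv2.imwrite('pics/g.png',np.hstack([cv2.resize(k,(266,266),interpolation=cv2.INTER_CUBIC) for k in(a,b,c)])[:,:,::-1])
```

```text
5.1667 [ 0.4260376  -0.27914378  0.03585449] [ 1.99555973  0.39599874 -1.98140494] [ 0.2676042  -0.65550133 -0.09917744] 0.05007292008496854
wrist pin []
```

View pics/g.png

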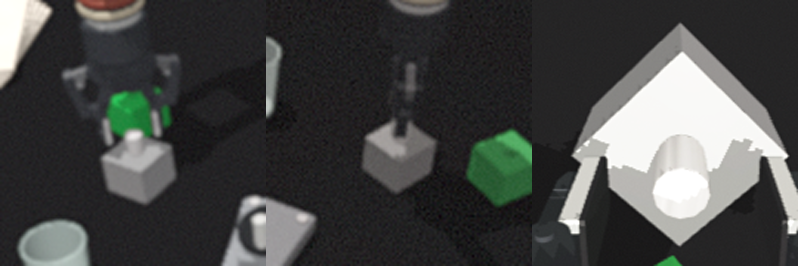

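The views now show the fingers on both sides of the pin head, with no contact at a reported z of 0.036. I close.

Call:
{"fn": "arm_command", "kwargs": {"plan": [[[0.003,0,0,0,0,0,0.01],[0,0,0,0,0,0,0.01],[0,0,0,0,0,0,0.01],[0,0,0,0,0,0,0.01],[0,0,0,0,0,0,0.01]]], "squeeze": 40}}

```text
t: 5.78
tool_pos: [0.427, -0.2801, 0.0346]
tool_rot: [1.997, 0.393, -1.979]
contact_force: [0.4, 0.5, -0.3]
opening: 0.0172
```

Run:
```python
from h import *
o=ctrl.get_obs();print(o['t'],o['tool_pos'],o['contact_force'],o['opening'])
print('to above guide',rel([.57,.202,.2]),tilt(0), tilt(np.arctan2(.19,.57)),tilt(0.15))
```

```text
5.7833 [ 0.42700478 -0.28011731  0.03457241] [ 0.37890314  0.52076736 -0.32577795] 0.017246731706171168
to above guide [-0.1721 -0.3816 -0.3241] [-66.51   0.47  -1.24] [-84.94   0.69  -1.19] [-75.1    0.57  -1.22]
```

Call:
{"fn": "arm_command", "kwargs": {"plan": [[[0,0,0,0,0,0,0.01],[-0.01,0,0,0,0,0,0.01],[-0.02,0,0,0,0,0,0.01],[-0.03,0,0,0,0,0,0.01],[-0.03,0,0,0,0,0,0.01],[-0.03,0,0,0,0,0,0.01],[0,0,0,0,0,0,0.01],[0,0,0,0,0,0,0.01]]]}}

```text
t: 6.45
tool_pos: [0.4246, -0.2784, 0.1611]
tool_rot: [1.995, 0.389, -1.978]
contact_force: [-0.4, -0.3, -2.2]
opening: 0.0168
```

Run:
```python
from h import *
o=ctrl.get_obs();print(o['t'],o['tool_pos'],o['contact_force'],o['opening'])
T=c2w('wrist',o); im=save('wrist','i.png'); marks('wrist',['pin'],T)
for d in mark_of('wrist','pin')[:1]: print('tool', (np.array(calibration('wrist')['hand_eye'])@np.append(d['at'],1)).round(4))
for n in('scene','side'):
    save(n,'i_%s.png'%n); marks(n,['pin'],c2w(n))
print('to above guide',rel([.57,.202,.16]))
```

```text
6.45 [ 0.42457669 -0.27839831  0.1611412 ] [-0.40702135 -0.30654495 -2.19751545] 0.016821496383619048
wrist pin [(0.75, [0.416, -0.2766, 0.1369])]
tool [ 0.0241 -0.0057  0.0072  1.    ]
scene pin [(0.48, [0.4123, -0.28, 0.1291])]
side pin [(0.4, [0.4148, -0.2794, 0.1288])]
to above guide [-0.0092 -0.3812 -0.3255]
```

View pics/i.png

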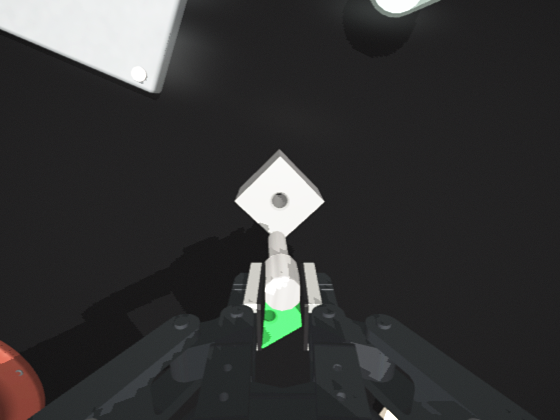

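The pin is held upright, its head at (283,285), and it has come clear of the stand's hole at (280,200). I carry it to the bridge side and look for the guide hole.

Call:
{"fn": "arm_command", "kwargs": {"plan": [[[0,-0.01,-0.008,0,0,0,0.01],[0,-0.02,-0.015,0,0,0,0.01],[0,-0.03,-0.023,0,0,0,0.01],[0,-0.03,-0.023,0,0,0,0.01],[0,-0.03,-0.023,0,0,0,0.01],[0,-0.03,-0.023,0,0,0,0.01],[0,-0.03,-0.023,0,0,0,0.01],[0,-0.03,-0.023,0,0,0,0.01],[0,-0.03,-0.023,0,0,0,0.01],[0,-0.03,-0.023,0,0,0,0.01],[0,-0.03,-0.023,0,0,0,0.01],[0,-0.03,-0.023,0,0,0,0.01],[0,-0.025,-0.019,0,0,0,0.01],[0,-0.015,-0.012,0,0,0,0.01],[0,-0.008,-0.006,0,0,0,0.01],[0,0,0,0,0,0,0.01],[0,0,0,0,0,0,0.01],[0,0,0,0,0,0,0.01]]]}}

```text
t: 8.3
tool_pos: [0.5328, 0.2174, 0.1375]
tool_rot: [1.978, 0.404, -2.007]
contact_force: [-0.0, 0.0, -0.3]
opening: 0.0167
```

Run:
```python
from h import *
o=ctrl.get_obs();print(o['t'],o['tool_pos'],o['tool_rot'],o['contact_force'],o['opening'])
T=c2w('wrist',o); im=save('wrist','j.png'); marks('wrist',['pin','guide','plate','notch'],T)
for d in mark_of('wrist','pin')[:1]: print('tool', (np.array(calibration('wrist')['hand_eye'])@np.append(d['at'],1)).round(4))
```

```text
8.3 [0.53278126 0.21737052 0.13752662] [ 1.97798171  0.40426146 -2.00726588] [-0.03458328  0.04961839 -0.26985317] 0.016682296611023873
wrist pin [(0.73, [0.5233, 0.2207, 0.1096])]
wrist guide [(0.75, [0.5717, 0.2002, 0.0888])]
wrist plate [(0.97, [0.5769, 0.1077, 0.0466])]
wrist notch [(0.95, [0.4963, 0.1559, 0.0607])]
tool [ 0.028  -0.007   0.0069  1.    ]
```

View pics/j.png

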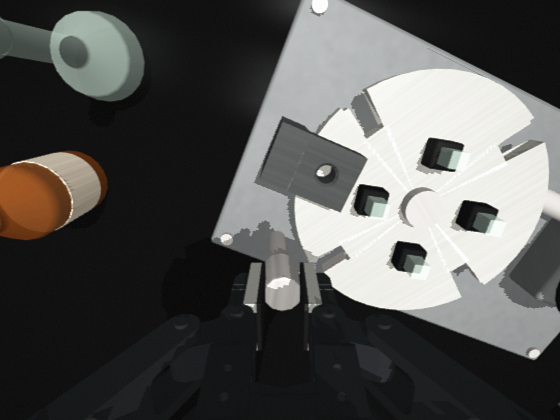

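```bash
cat >> h.py <<'E'
def ray(uv,plane,val,T=None,n='wrist'):
    "intersect pixel ray with coordinate plane axis=val in frame of T (4x4 cam->frame)"
    c=calibration(n);d=np.array([(uv[0]-c['cx'])/c['fx'],(uv[1]-c['cy'])/c['fy'],1])
    d=T[:3,:3]@d;p=T[:3,3];return p+d*(val-p[plane])/d[plane]
E
python3 - <<'E'
from h import *
o=ctrl.get_obs();T=c2w('wrist',o);H=np.array(calibration('wrist')['hand_eye'])
im=cv2.imread('pics/j.png')
cv2.imwrite('pics/j2.png',np.hstack([cv2.resize(im[140:210,290:360],(390,390),interpolation=cv2.INTER_CUBIC),cv2.resize(im[225:315,240:330],(390,390),interpolation=cv2.INTER_CUBIC)]))
print('guide',ray((325,172),2,.09,T)); 
for x in(-.04,-.043,-.046): print('pin top tool',ray((283,293),0,x,H))
for x in(.026,.03): print('foot row 233 (front)',ray((279,236),0,x,H))
E
```

```text
guide [0.57784568 0.20211128 0.09      ]
pin top tool [-0.04        0.00061018  0.00837461]
pin top tool [-0.043       0.00059938  0.00642327]
pin top tool [-0.046       0.00058857  0.00447193]
foot row 233 (front) [ 0.026      -0.0019753   0.00523581]
foot row 233 (front) [ 0.03       -0.00201525  0.00695063]
```

View pics/j2.png

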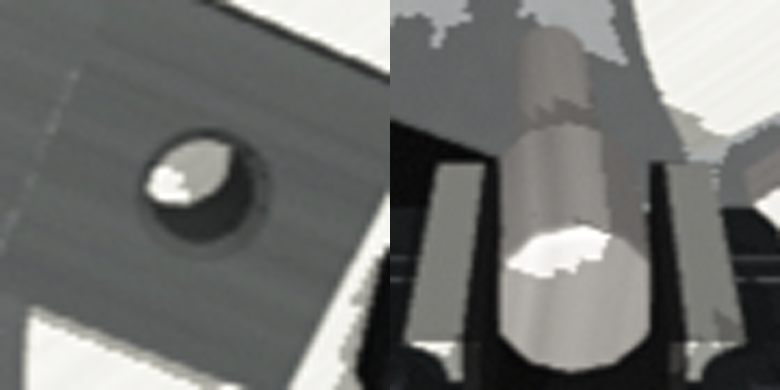

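Run:
```python
from h import *
o=ctrl.get_obs();T=c2w('wrist',o);H=np.array(calibration('wrist')['hand_eye'])
g=ray((326.4,174.6),2,.09,T);print('guide',g,'rel',rel(g))
for x in(.026,.03): print(ray((277.6,231),0,x,H)+[0,0,.005])
print('top',ray((282.2,293.8),0,-.043,H)); print(tilt(np.arctan2(-.92,.39)))
```

```text
guide [0.57652459 0.20034215 0.09      ] rel [ 0.0479  0.0323 -0.0335]
[ 0.026      -0.00293471  0.0064677 ]
[ 0.03       -0.00299313  0.00810996]
top [-0.043       0.00020138  0.00688407]
[ 0.41  0.82 -0.34]
```

Call:
{"fn": "arm_command", "kwargs": {"plan": [[[-0.001,0.006,-0.007,0,0,0,0.01],[-0.001,0.009,-0.01,0,0,0,0.01],[-0.001,0.009,-0.011,0,0,0,0.01],[0,0.007,-0.008,0,0,0,0.01],[0,0.004,-0.005,0,0,0,0.01],[0,0,0,0,0,0,0.01],[0,0,0,0,0,0,0.01],[0,0,0,0,0,0,0.01]]]}}

```text
t: 9.27
tool_pos: [0.5923, 0.1969, 0.1417]
tool_rot: [1.984, 0.399, -2.007]
contact_force: [-0.3, -0.5, -0.9]
opening: 0.0173
```

Run:
```python
from h import *
o=ctrl.get_obs();T=c2w('wrist',o);print(o['t'],o['tool_pos'],tilt(np.arctan2(-.92,.39)),o['contact_force'])
im=save('wrist','k.png'); print(rel([.5765,.2003,.09]))
cv2.imwrite('pics/k2.png',cv2.resize(im[170:320,190:390],(800,600),interpolation=cv2.INTER_CUBIC)[:,:,::-1])
```

```text
9.2667 [0.59226155 0.19689888 0.14171934] [ 0.19  0.72 -0.4 ] [-0.30428783 -0.4596192  -0.86673289]
[ 0.0518 -0.0096  0.0123]
```

View pics/k2.png

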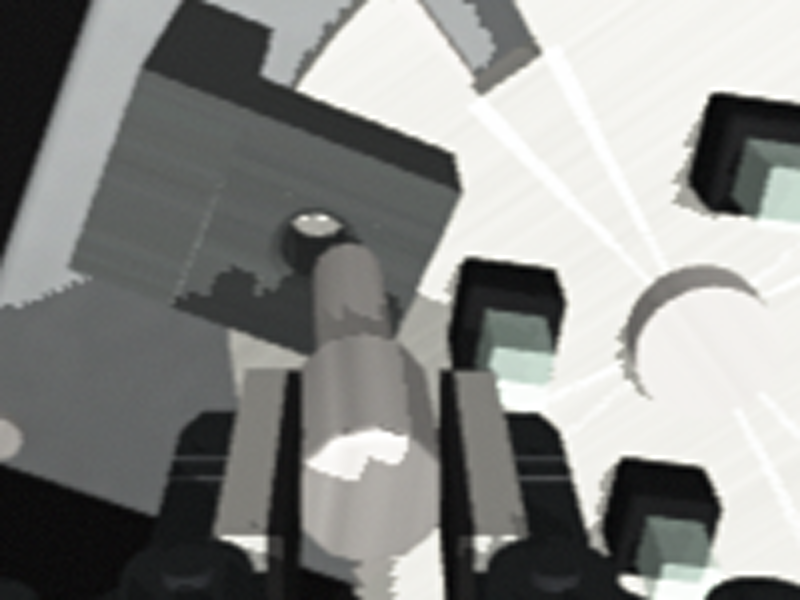

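Run:
```python
from h import *
o=ctrl.get_obs();T=c2w('wrist',o);H=np.array(calibration('wrist')['hand_eye'])
g=ray((268.8,231.5),2,.09,T);print('guide',g,'rel',rel(g))
print('foot',ray((276.8,230.8),0,.03,H)+[0,0,.005])
save('wrist','l.png')
for d in mark_of('wrist','guide')[:1]: print(d['conf'],w(T,d['at']))
for n in('scene','side'):
    save(n,'l_%s.png'%n); marks(n,['pin','guide'],c2w(n))
```

```text
guide [0.57613366 0.20080398 0.09      ] rel [ 0.0518 -0.0102  0.0125]
foot [ 0.03       -0.00355609  0.00795478]
0.81 [0.5709 0.1994 0.0891]
scene pin []
scene guide [(0.75, [0.5763, 0.2001, 0.092]), (0.58, [0.4994, 0.1535, 0.0617])]
side pin [(0.54, [0.5832, 0.1923, 0.1103])]
side guide [(0.7, [0.5744, 0.203, 0.0907])]
```

Call:
{"fn": "arm_command", "kwargs": {"plan": [[[0,-0.004,0.0026,0,0.7,-0.4,0.01],[0.003,-0.0026,0.002,0,0,0,0.01],[0.005,0,0,0,0,0,0.01],[0.004,0,0,0,0,0,0.01],[0.002,0,0,0,0,0,0.01],[0,0,0,0,0,0,0.01],[0,0,0,0,0,0,0.01]]]}}

```text
t: 10.3
tool_pos: [0.5835, 0.2021, 0.126]
tool_rot: [1.999, 0.412, -1.998]
contact_force: [0.1, -0.2, -0.7]
opening: 0.0171
```

Run:
```python
from h import *
o=ctrl.get_obs();T=c2w('wrist',o);print(o['t'],o['tool_pos'],tilt(np.arctan2(-.92,.39)),o['contact_force'],o['opening'])
save('wrist','m.png'); print(rel([.576,.2005,.09]))
for d in mark_of('wrist','pin')[:1]: print(d['conf'],w(T,d['at']))
for n in('scene','side'):
    save(n,'m_%s.png'%n); marks(n,['pin','guide'],c2w(n))
```

```text
10.3 [0.58352077 0.20207949 0.12597427] [ 0.25 -0.04  0.05] [ 0.1358819  -0.2008409  -0.72124452] 0.017106971117779573
[ 0.0359 -0.0015  0.0075]
0.86 [0.577  0.2018 0.1002]
scene pin [(0.6, [0.5745, 0.2036, 0.0972])]
scene guide [(0.87, [0.5734, 0.2054, 0.0915]), (0.64, [0.5833, -0.0692, 0.0852])]
side pin [(0.63, [0.5747, 0.1995, 0.0967])]
side guide [(0.84, [0.5759, 0.1988, 0.0908])]
```

Call:
{"fn": "arm_command", "kwargs": {"plan": [[[0.003,0.0012,0,0,0,0,0.01],[0.004,0,0,0,0,0,0.01],[0.004,0,0,0,0,0,0.01],[0.003,0,0,0,0,0,0.01],[0,0,0,0,0,0,0.01]]]}}

```text
t: 11.12
tool_pos: [0.5845, 0.2008, 0.1114]
tool_rot: [2.001, 0.411, -1.997]
contact_force: [-0.1, 0.3, -1.3]
opening: 0.0171
```

Call:
{"fn": "arm_command", "kwargs": {"plan": [[[0.004,0,0,0,0,0,0.01],[0.004,0,0,0,0,0,0.01],[0.004,0,0,0,0,0,0.01],[0.003,0,0,0,0,0,0.01],[0,0,0,0,0,0,0.01]]]}}

```text
t: 11.53
tool_pos: [0.5839, 0.2009, 0.094]
tool_rot: [1.999, 0.412, -1.999]
contact_force: [0.1, -0.0, -0.4]
opening: 0.017
```

Run:
```python
from h import *
o=ctrl.get_obs();T=c2w('wrist',o);print(o['t'],o['tool_pos'],tilt(np.arctan2(-.92,.39)),o['contact_force'],o['wrist_torque'])
for n in('wrist','scene','side'):
    save(n,'n_%s.png'%n); marks(n,['pin','guide'],c2w(n))
H=np.array(calibration('wrist')['hand_eye'])
for d in search_frame('wrist','pin')[:1]: print((H@np.append(d['at'],1)).round(4))
```

```text
11.5333 [0.58390929 0.20089934 0.09402066] [ 0.24 -0.02  0.07] [ 0.09358392 -0.02944236 -0.44689866] [ 0.02699448  0.02791044 -0.00173496]
wrist pin [(0.7, [0.5723, 0.2021, 0.068])]
wrist guide [(0.88, [0.5741, 0.2011, 0.0883]), (0.69, [0.4604, 0.409, 0.0024])]
scene pin [(0.73, [0.579, 0.3969, -0.0001]), (0.68, [0.5735, 0.2025, 0.0652])]
scene guide [(0.87, [0.5773, 0.2026, 0.0879])]
side pin [(0.53, [0.5765, 0.1995, 0.0669])]
side guide [(0.68, [0.578, 0.1998, 0.0919])]
[-0.0472 -0.0021 -0.0013  1.    ]
```

The pin is in the hole with its foot at about 0.065. I lower it onto the plate.

Call:
{"fn": "arm_command", "kwargs": {"plan": [[[0.003,0,0,0,0,0,0.01],[0.002,0,0,0,0,0,0.01],[0,0,0,0,0,0,0.01]]]}}

```text
t: 12.28
tool_pos: [0.5847, 0.2014, 0.0906]
tool_rot: [2.002, 0.413, -1.997]
contact_force: [-1.1, 0.9, -1.4]
opening: 0.017
```

Call:
{"fn": "arm_command", "kwargs": {"plan": [[[0.002,0,0,0,0,0,0.01],[0.002,0,0,0,0,0,0.01],[0,0,0,0,0,0,0.01]]]}}

```text
t: 12.53
tool_pos: [0.5851, 0.2016, 0.0871]
tool_rot: [2.003, 0.413, -1.996]
contact_force: [-1.9, 0.9, 0.4]
opening: 0.017
```

Call:
{"fn": "arm_command", "kwargs": {"plan": [[[0,0,0,0,0,0,0.045],[0,0,0,0,0,0,0.045],[0,0,0,0,0,0,0.045],[0,0,0,0,0,0,0.045],[0,0,0,0,0,0,0.045]]]}}

```text
t: 12.95
tool_pos: [0.5861, 0.2012, 0.0872]
tool_rot: [2.005, 0.412, -1.993]
contact_force: [0.7, 0.8, -0.5]
opening: 0.0449
```

Run:
```python
from h import *
o=ctrl.get_obs();print(o['t'],o['tool_pos'],o['contact_force'],o['opening'])
for n in('wrist','scene','side'):
    save(n,'p_%s.png'%n); marks(n,['pin','guide'],c2w(n))
```

```text
12.95 [0.58610978 0.20119613 0.08722831] [ 0.73185904  0.8203042  -0.54897335] 0.044890912749799276
wrist pin [(0.64, [0.5723, 0.2055, 0.0637])]
wrist guide [(0.97, [0.574, 0.1998, 0.0899]), (0.41, [0.4634, 0.4089, 0.0046])]
scene pin [(0.59, [0.5718, 0.2032, 0.058])]
scene guide [(0.78, [0.5736, 0.2027, 0.0942])]
side pin [(0.47, [0.5733, 0.202, 0.0601])]
side guide [(0.91, [0.5767, 0.2023, 0.0913]), (0.33, [0.6385, -0.3062, 0.0036])]
```

The pin is released and rides on the plate: foot about 58–60 mm up, within 4 mm of the guide. I lift off and go above the wheel handle.

Call:
{"fn": "arm_command", "kwargs": {"plan": [[[-0.01,0,0,0,0,0,0.045],[-0.025,0,0,0,0,0,0.045],[-0.035,0,0,0,0,0,0.045],[-0.035,0,0,0,0,0,0.045],[-0.015,0,0,0,0,0,0.045],[-0.004,0.015,0.004,0,0,0,0.045],[-0.001,0.03,0.008,0,0,0,0.045],[-0.001,0.032,0.009,0,0,0,0.045],[-0.001,0.032,0.009,0,0,0,0.045],[-0.001,0.032,0.009,0,0,0,0.045],[-0.001,0.032,0.009,0,0,0,0.045],[-0.001,0.032,0.009,0,0,0,0.045],[0,0.03,0.008,0,0,0,0.045],[0,0.02,0.006,0,0,0,0.045],[0,0.008,0.002,0,0,0,0.045],[0,0,0,0,0,0,0.045],[0,0,0,0,0,0,0.045],[0,0,0,0,0,0,0.045]]]}}

```text
t: 14.9
tool_pos: [0.6252, -0.0789, 0.2395]
tool_rot: [2.014, 0.413, -1.975]
contact_force: [-0.2, 0.7, 0.6]
opening: 0.0454
```

Run:
```python
from h import *
o=ctrl.get_obs();print(o['t'],o['tool_pos'],tilt(np.arctan2(-.92,.39)),o['contact_force'],o['dq'])
for n in('wrist','scene','side'):
    save(n,'q_%s.png'%n); marks(n,['pin','handle_grip','wheel_axis','notch'],c2w(n))
```

```text
14.9 [ 0.62519743 -0.07888634  0.23952977] [ 0.55 -1.05 -0.35] [-0.19520734  0.65216471  0.59926791] [ 0.01485102 -0.00710475 -0.0007887   0.00796446  0.00649061  0.00483983]
wrist pin []
wrist handle_grip [(0.78, [0.6094, -0.0771, 0.1064])]
wrist wheel_axis [(0.65, [0.5797, -0.0743, 0.0829])]
wrist notch [(0.61, [0.4979, 0.1584, 0.058])]
scene pin [(0.42, [0.5778, 0.3988, 0.0])]
scene handle_grip [(0.51, [0.6133, -0.078, 0.1039])]
scene wheel_axis [(0.62, [0.5839, -0.0678, 0.0881]), (0.3, [0.6387, -0.3031, -0.0035])]
scene notch [(0.67, [0.5006, 0.1554, 0.0589])]
side pin [(0.51, [0.5742, 0.2012, 0.0596])]
side handle_grip [(0.61, [0.5775, 0.1117, 0.0431]), (0.44, [0.6155, -0.0789, 0.1026])]
side wheel_axis [(0.73, [0.5819, -0.0699, 0.0829])]
side notch [(0.7, [0.5003, 0.1581, 0.0573]), (0.33, [0.6406, -0.3037, 0.0004]), (0.16, [0.618, -0.079, 0.1051])]
```

Call:
{"fn": "arm_command", "kwargs": {"plan": [[[0.02,-0.003,0.001,0.5,-1,-0.3,0.045],[0.03,-0.003,0.001,0,0,0,0.045],[0.03,0,0,0,0,0,0.045],[0.025,0,0,0,0,0,0.045],[0.015,0,0,0,0,0,0.045],[0.008,0,0,0,0,0,0.045],[0,0,0,0,0,0,0.045],[0,0,0,0,0,0,0.045]]]}}

```text
t: 16.32
tool_pos: [0.6196, -0.0742, 0.1]
tool_rot: [1.998, 0.404, -2.008]
contact_force: [-0.4, -0.4, 0.2]
opening: 0.0449
```

Run:
```python
from h import *
o=ctrl.get_obs();print(o['t'],o['tool_pos'],tilt(np.arctan2(-.92,.39)),o['contact_force'])
T=c2w('wrist',o);Hh=np.array(calibration('wrist')['hand_eye'])
save('wrist','r.png'); 
for d in mark_of('wrist','handle_grip')[:1]: print(d['conf'],w(T,d['at']),(Hh@np.append(d['at'],1)).round(4))
for d in cut_out('wrist','handle_grip')[:2]:
    m=np.argwhere(d['mask']);print(d['conf'],len(m),m.min(0),m.max(0),m.mean(0))
print(rel([.6125,-.0778,.072]))
```

```text
16.3167 [ 0.61961125 -0.07419561  0.09996532] [-0.16  0.28  0.06] [-0.441253   -0.40925111  0.1896294 ]
0.88 1122 [236 269] [284 296] [260.57486631 282.7513369 ]
[ 0.0301 -0.0003  0.0089]
```

The handle sits centred between the jaws. I go down and grip it gently.

Call:
{"fn": "arm_command", "kwargs": {"plan": [[[0.008,0,0,0,0,0,0.045],[0.009,0,0,0,0,0,0.045],[0.006,0,0,0,0,0,0.045],[0.003,0,0,0,0,0,0.045],[0,0,0,0,0,0,0.045],[0,0,0,0,0,0,0.008],[0,0,0,0,0,0,0.008],[0,0,0,0,0,0,0.008],[0,0,0,0,0,0,0.008],[0,0,0,0,0,0,0.008]]], "squeeze": 30}}

```text
t: 17.3
tool_pos: [0.6242, -0.0747, 0.0787]
tool_rot: [2.008, 0.4, -1.995]
contact_force: [-0.4, 0.2, -0.6]
opening: 0.0098
```

Run:
```python
from h import *
o=ctrl.get_obs();print(o['t'],o['tool_pos'],tilt(np.arctan2(-.92,.39)),o['contact_force'],o['opening'])
T=c2w('wrist',o)
save('wrist','s.png');marks('wrist',['handle_grip','wheel_axis'],T)
M=R.from_rotvec(o['tool_rot']).as_matrix();print(M.round(3))
```

```text
17.3 [ 0.62416757 -0.07466326  0.07867728] [-0.17 -0.3  -0.27] [-0.39624696  0.2264269  -0.60204061] 0.009760233367697957
wrist handle_grip [(0.62, [0.6123, -0.0771, 0.1055])]
wrist wheel_axis [(0.61, [0.5809, -0.0755, 0.0841])]
[[ 0.007  0.387 -0.922]
 [-0.002 -0.922 -0.388]
 [-1.     0.005 -0.005]]
```

Call:
{"fn": "arm_command", "kwargs": {"plan": [[[0,0,0,0,0,0,0.004],[0,0,0,0,0,0,0.004],[0,0,0,0,0,0,0.004]]]}}

```text
t: 17.7
tool_pos: [0.6242, -0.0747, 0.0787]
tool_rot: [2.008, 0.4, -1.995]
contact_force: [-0.0, 0.7, -0.4]
opening: 0.0103
```

```bash
cat > arc.py <<'E'
import sys; from h import *
cx,cy,z0,step,n=map(float,sys.argv[1:6]); o=ctrl.get_obs(); P=o['tool_pos']; M=R.from_rotvec(o['tool_rot']).as_matrix()
f0=np.arctan2(P[1]-cy,P[0]-cx); r=np.hypot(P[1]-cy,P[0]-cx)
print('phi %.1f r %.4f z %.4f F %s t %.2f'%(np.degrees(f0),r,P[2],o['contact_force'].round(1),o['t']),'tilt',tilt(np.arctan2(-.92,.39),o),'open',round(o['opening'],4))
p=P[:2].copy();rows=[]
for k in range(1,int(n)+1):
    f=f0-np.radians(step)*k; q=np.array([cx,cy])+.033*np.array([np.cos(f),np.sin(f)])
    d=M.T@np.array([*(q-p),(z0-P[2])/n]); rows.append((d*1000).round(1).tolist()); p=q
print('mm',rows)
E
python3 arc.py .5918 -.0682 .0787 10 12
```

```text
phi -11.3 r 0.0330 z 0.0787 F [-0.   0.7 -0.4] t 17.70 tilt [-0.19 -0.31 -0.26] open 0.0103
mm [[0.0, 4.4, 3.7], [-0.0, 3.8, 4.3], [-0.0, 3.0, 4.9], [-0.0, 2.1, 5.4], [-0.0, 1.1, 5.6], [-0.0, 0.1, 5.8], [-0.0, -0.9, 5.7], [-0.0, -1.9, 5.4], [-0.0, -2.8, 5.0], [-0.0, -3.6, 4.5], [-0.0, -4.3, 3.8], [-0.0, -4.9, 3.0]]
```

First a short test of 50°, watching the force.

Call:
{"fn": "arm_command", "kwargs": {"plan": [[[0,0.0044,0.0037,0,0,0,0.004],[0,0.0038,0.0043,0,0,0,0.004],[0,0.003,0.0049,0,0,0,0.004],[0,0.0021,0.0054,0,0,0,0.004],[0,0.0011,0.0056,0,0,0,0.004]]]}}

```text
t: 18.12
tool_pos: [0.6073, -0.0949, 0.0787]
tool_rot: [2.013, 0.409, -1.995]
contact_force: [1.2, 7.5, -0.4]
opening: 0.0099
```

```bash
python3 arc.py .5918 -.0682 .0787 10 12
python3 - <<'E'
from h import *
T=c2w('wrist');save('wrist','u.png');marks('wrist',['handle_grip'],T)
save('side','u2.png');marks('side',['handle_grip'],c2w('side'));
save('scene','u3.png');marks('scene',['handle_grip'],c2w('scene'));print(ctrl.get_obs()['tool_pos'])
E
```

```text
phi -59.8 r 0.0308 z 0.0787 F [ 1.2  7.5 -0.4] t 18.12 tilt [-0.14 -0.54  0.14] open 0.0099
mm [[-0.1, 2.4, 5.5], [-0.1, -0.8, 5.7], [-0.0, -1.7, 5.5], [-0.0, -2.7, 5.1], [-0.0, -3.5, 4.6], [-0.0, -4.2, 3.9], [-0.0, -4.9, 3.1], [-0.0, -5.3, 2.2], [0.0, -5.6, 1.2], [0.0, -5.7, 0.2], [0.0, -5.7, -0.8], [0.0, -5.5, -1.7]]
wrist handle_grip [(0.87, [0.5968, -0.099, 0.1038])]
side handle_grip [(0.63, [0.5975, -0.1032, 0.1031])]
scene handle_grip [(0.61, [0.597, -0.0997, 0.1042])]
[ 0.60657782 -0.09516818  0.07855069]
```

The handle follows. I continue.

Call:
{"fn": "arm_command", "kwargs": {"plan": [[[0,0.0008,0.0057,0,0,0,0.004],[0,-0.0008,0.0057,0,0,0,0.004],[0,-0.0017,0.0055,0,0,0,0.004],[0,-0.0027,0.0051,0,0,0,0.004],[0,-0.0035,0.0046,0,0,0,0.004],[0,-0.0042,0.0039,0,0,0,0.004],[0,-0.0049,0.0031,0,0,0,0.004],[0,-0.0053,0.0022,0,0,0,0.004],[0,-0.0056,0.0012,0,0,0,0.004],[0,-0.0057,0.0002,0,0,0,0.004],[0,-0.0057,-0.0008,0,0,0,0.004]]]}}

```text
t: 19.33
tool_pos: [0.5625, -0.0769, 0.0789]
tool_rot: [2.024, 0.393, -1.974]
contact_force: [0.3, -5.1, -1.1]
opening: 0.0101
```

```bash
python3 arc.py .5918 -.0682 .0787 10 14
python3 - <<'E'
from h import *
o=ctrl.get_obs();T=c2w('wrist');save('wrist','v.png');marks('wrist',['handle_grip','wheel_axis'],T);print(o['tool_pos'])
save('side','v2.png');marks('side',['handle_grip'],c2w('side'));
E
```

```text
phi -163.5 r 0.0305 z 0.0789 F [ 0.3 -5.1 -1.1] t 19.33 tilt [-0.17 -1.25 -0.85] open 0.0101
mm [[-0.1, -5.9, 1.3], [-0.0, -5.4, -2.1], [0.0, -4.9, -3.0], [0.0, -4.3, -3.8], [0.1, -3.6, -4.5], [0.1, -2.8, -5.0], [0.1, -1.8, -5.4], [0.1, -0.9, -5.7], [0.1, 0.1, -5.7], [0.2, 1.1, -5.6], [0.2, 2.1, -5.4], [0.2, 3.0, -4.9], [0.2, 3.8, -4.3], [0.2, 4.5, -3.6]]
wrist handle_grip [(0.79, [0.5531, -0.0801, 0.1056])]
wrist wheel_axis [(0.9, [0.5784, -0.0749, 0.0835]), (0.61, [0.5791, 0.1063, 0.0449])]
[ 0.56254616 -0.0768512   0.07887435]
side handle_grip [(0.55, [0.5525, -0.0808, 0.1037])]
```

Call:
{"fn": "arm_command", "kwargs": {"plan": [[[0,-0.0057,0.0,0,-0.4,-0.3,0.004],[0,-0.0054,-0.0021,0,-0.4,-0.3,0.004],[0,-0.0049,-0.003,0,-0.4,-0.2,0.004],[0,-0.0043,-0.0038,0,0,0,0.004],[0,-0.0036,-0.0045,0,0,0,0.004],[0,-0.0028,-0.005,0,0,0,0.004],[0,-0.0018,-0.0054,0,0,0,0.004],[0,-0.0009,-0.0057,0,0,0,0.004],[0,0.0001,-0.0057,0,0,0,0.004],[0,0.0011,-0.0056,0,0,0,0.004],[0,0.0021,-0.0054,0,0,0,0.004],[0,0.003,-0.0049,0,0,0,0.004],[0,0.0038,-0.0043,0,0,0,0.004]]]}}

```text
t: 20.67
tool_pos: [0.6068, -0.0353, 0.0783]
tool_rot: [1.987, 0.403, -2.016]
contact_force: [-6.3, -4.1, 3.2]
opening: 0.0096
```

```bash
python3 arc.py .5918 -.0682 .0787 10 18
python3 - <<'E'
from h import *
o=ctrl.get_obs();T=c2w('wrist');save('wrist','x.png');marks('wrist',['handle_grip'],T);print(o['tool_pos'])
save('side','x2.png');marks('side',['handle_grip','notch','pin'],c2w('side'));
E
```

```text
phi 65.6 r 0.0362 z 0.0783 F [-6.3 -4.1  3.2] t 20.67 tilt [-0.12  0.81  0.1 ] open 0.0096
mm [[-0.1, 6.7, -1.2], [-0.1, 5.1, -2.7], [-0.1, 5.5, -1.7], [-0.0, 5.7, -0.8], [-0.0, 5.7, 0.2], [-0.0, 5.6, 1.2], [0.0, 5.3, 2.2], [0.0, 4.9, 3.1], [0.0, 4.3, 3.9], [0.0, 3.5, 4.6], [0.0, 2.7, 5.1], [0.1, 1.7, 5.5], [0.1, 0.8, 5.7], [0.1, -0.2, 5.7], [0.1, -1.2, 5.6], [0.1, -2.2, 5.3], [0.1, -3.1, 4.9], [0.0, -3.9, 4.3]]
wrist handle_grip [(0.98, [0.5965, -0.0409, 0.105])]
[ 0.60676453 -0.03528483  0.07830599]
side handle_grip [(0.52, [0.5993, -0.0395, 0.1021])]
side notch [(0.76, [0.5224, 0.1856, 0.0569])]
side pin [(0.55, [0.5757, 0.2009, 0.0587])]
```

Call:
{"fn": "arm_command", "kwargs": {"plan": [[[0,0.0055,-0.0025,0,0.4,0,0.004],[0,0.0051,-0.0027,0,0.4,0,0.004],[0,0.0055,-0.0017,0,0,0,0.004],[0,0.0057,-0.0008,0,0,0,0.004],[0,0.0057,0.0002,0,0,0,0.004],[0,0.0056,0.0012,0,0,0,0.004],[0,0.0053,0.0022,0,0,0,0.004],[0,0.0049,0.0031,0,0,0,0.004],[0,0.0043,0.0039,0,0,0,0.004],[0,0.0035,0.0046,0,0,0,0.004],[0,0.0027,0.0051,0,0,0,0.004],[0,0.0017,0.0055,0,0,0,0.004],[0,0.0008,0.0057,0,0,0,0.004],[0,-0.0002,0.0057,0,0,0,0.004]]]}}

```text
t: 22.13
tool_pos: [0.6084, -0.093, 0.0789]
tool_rot: [2.025, 0.428, -1.999]
contact_force: [4.4, -1.0, -2.8]
opening: 0.01
```

```bash
python3 arc.py .5918 -.0682 .0785 10 16
python3 - <<'E'
from h import *
o=ctrl.get_obs();T=c2w('wrist');save('wrist','y.png');marks('wrist',['handle_grip'],T);print(o['tool_pos'])
save('side','y2.png');marks('side',['handle_grip','notch','pin'],c2w('side'));
E
```

```text
phi -56.2 r 0.0298 z 0.0789 F [ 4.4 -1.  -2.8] t 22.13 tilt [-0.19 -0.96  1.11] open 0.01
mm [[-0.1, 3.7, 5.1], [-0.1, -0.4, 5.7], [-0.0, -1.4, 5.6], [-0.0, -2.3, 5.3], [0.0, -3.2, 4.8], [0.0, -4.0, 4.1], [0.1, -4.6, 3.4], [0.1, -5.2, 2.5], [0.1, -5.5, 1.6], [0.1, -5.7, 0.6], [0.1, -5.7, -0.4], [0.2, -5.6, -1.4], [0.2, -5.3, -2.3], [0.2, -4.8, -3.2], [0.2, -4.1, -4.0], [0.2, -3.4, -4.6]]
wrist handle_grip [(0.57, [0.5982, -0.1007, 0.1075])]
[ 0.60840239 -0.09295711  0.07891808]
side handle_grip [(0.4, [0.5968, -0.0986, 0.1052]), (0.4, [0.6393, -0.3028, 0.0032])]
side notch [(0.64, [0.6015, -0.0985, 0.1018]), (0.59, [0.5378, 0.1935, 0.0569])]
side pin [(0.73, [0.6373, -0.3038, 0.0031]), (0.55, [0.5752, 0.1961, 0.0581])]
```

Call:
{"fn": "arm_command", "kwargs": {"plan": [[[0,0.0015,0.0056,0,-0.4,0.4,0.004],[0,-0.0004,0.0057,0,-0.4,0.4,0.004],[0,-0.0014,0.0056,0,-0.2,0.3,0.004],[0,-0.0023,0.0053,0,0,0,0.004],[0,-0.0032,0.0048,0,0,0,0.004],[0,-0.004,0.0041,0,0,0,0.004],[0,-0.0046,0.0034,0,0,0,0.004],[0,-0.0052,0.0025,0,0,0,0.004],[0,-0.0055,0.0016,0,0,0,0.004],[0,-0.0057,0.0006,0,0,0,0.004],[0,-0.0057,-0.0004,0,0,0,0.004],[0,-0.0056,-0.0014,0,0,0,0.004],[0,-0.0053,-0.0023,0,0,0,0.004],[0,-0.0048,-0.0032,0,0,0,0.004]]]}}

```text
t: 23.6
tool_pos: [0.5613, -0.0556, 0.079]
tool_rot: [2.023, 0.391, -1.972]
contact_force: [5.0, -4.2, -4.4]
opening: 0.0099
```

```bash
python3 arc.py .5918 -.0682 .0785 8 14
python3 - <<'E'
from h import *
o=ctrl.get_obs();T=c2w('wrist');save('wrist','aa.png');marks('wrist',['handle_grip'],T);print(o['tool_pos'])
for n in('side','scene'):
    save(n,n+'aa.png');marks(n,['handle_grip','notch','pin'],c2w(n));
E
```

```text
phi 157.5 r 0.0330 z 0.0790 F [ 5.  -4.2 -4.4] t 23.60 tilt [-0.14 -1.29 -0.97] open 0.0099
mm [[0.1, -3.0, -3.5], [0.1, -2.5, -3.9], [0.1, -1.9, -4.2], [0.1, -1.3, -4.4], [0.1, -0.7, -4.5], [0.1, -0.1, -4.6], [0.1, 0.6, -4.6], [0.2, 1.2, -4.4], [0.2, 1.8, -4.2], [0.2, 2.4, -3.9], [0.2, 2.9, -3.6], [0.2, 3.4, -3.1], [0.2, 3.8, -2.6], [0.1, 4.1, -2.1]]
wrist handle_grip [(0.76, [0.5479, -0.0588, 0.1059])]
[ 0.56134647 -0.05561491  0.07897495]
side handle_grip [(0.43, [0.5546, -0.0586, 0.1037])]
side notch [(0.63, [0.5522, 0.1971, 0.0571])]
side pin [(0.64, [0.5746, 0.2035, 0.0602]), (0.35, [0.6409, -0.3054, 0.0024])]
scene handle_grip [(0.63, [0.5476, -0.0608, 0.1065])]
scene notch [(0.69, [0.5567, 0.1968, 0.0624])]
scene pin [(0.7, [0.5758, 0.2021, 0.0565])]
```

Call:
{"fn": "arm_command", "kwargs": {"plan": [[[0,-0.003,-0.0035,0,-0.5,-0.4,0.004],[0,-0.0025,-0.0039,0,-0.5,-0.4,0.004],[0,-0.0019,-0.0042,0,-0.3,-0.2,0.004],[0,-0.0013,-0.0044,0,0,0,0.004],[0,-0.0007,-0.0045,0,0,0,0.004],[0,-0.0001,-0.0046,0,0,0,0.004],[0,0.0006,-0.0046,0,0,0,0.004],[0,0.0012,-0.0044,0,0,0,0.004],[0,0.0018,-0.0042,0,0,0,0.004],[0,0.0024,-0.0039,0,0,0,0.004]]]}}

```text
t: 24.93
tool_pos: [0.5928, -0.0322, 0.0783]
tool_rot: [1.984, 0.414, -2.026]
contact_force: [-3.3, 2.8, 3.6]
opening: 0.0097
```

```bash
python3 arc.py .5918 -.0682 .0785 4 16
python3 - <<'E'
from h import *
for n in('side','scene'):
    save(n,n+'bb.png');marks(n,['notch','pin'],c2w(n));
E
```

```text
phi 88.3 r 0.0360 z 0.0783 F [-3.3  2.8  3.6] t 24.93 tilt [-0.08  1.06  0.68] open 0.0097
mm [[-0.1, 3.8, -0.8], [-0.1, 1.2, -2.0], [-0.1, 1.3, -1.9], [-0.1, 1.4, -1.8], [-0.1, 1.6, -1.7], [-0.1, 1.7, -1.6], [-0.1, 1.8, -1.5], [-0.1, 1.9, -1.3], [-0.1, 2.0, -1.2], [-0.1, 2.0, -1.1], [-0.1, 2.1, -0.9], [-0.1, 2.2, -0.8], [-0.1, 2.2, -0.6], [-0.0, 2.3, -0.5], [-0.0, 2.3, -0.3], [-0.0, 2.3, -0.1]]
side notch [(0.66, [0.5637, 0.2004, 0.0565]), (0.36, [0.5773, 0.202, 0.0928])]
side pin [(0.72, [0.5788, 0.1981, 0.0535])]
scene notch [(0.88, [0.5658, 0.1972, 0.0585])]
scene pin [(0.7, [0.5758, 0.2004, 0.0571])]
```

Call:
{"fn": "arm_command", "kwargs": {"plan": [[[0,0.002,-0.001,0,0.5,0.3,0.004],[0,0.0016,-0.002,0,0.5,0.3,0.004],[0,0.0013,-0.0019,0,0,0,0.004],[0,0.0014,-0.0018,0,0,0,0.004],[0,0.0016,-0.0017,0,0,0,0.004],[0,0.0017,-0.0016,0,0,0,0.004],[0,0.0018,-0.0015,0,0,0,0.004],[0,0.0019,-0.0013,0,0,0,0.004],[0,0.002,-0.0012,0,0,0,0.004],[0,0.002,-0.0011,0,0,0,0.004],[0,0.0021,-0.0009,0,0,0,0.004]]]}}

```text
t: 26.15
tool_pos: [0.6171, -0.043, 0.0786]
tool_rot: [2.007, 0.41, -2.001]
contact_force: [-3.2, 2.0, 2.6]
opening: 0.01
```

```bash
python3 arc.py .5918 -.0682 .0785 4 12
python3 - <<'E'
from h import *
for n in('side','scene'):
    save(n,n+'cc.png');marks(n,['notch','pin'],c2w(n));
E
```

```text
phi 44.8 r 0.0357 z 0.0786 F [-3.2  2.   2.6] t 26.15 tilt [-0.14 -0.22  0.23] open 0.01
mm [[-0.0, 3.2, 1.7], [-0.0, 2.2, -0.6], [-0.0, 2.3, -0.5], [-0.0, 2.3, -0.3], [-0.0, 2.3, -0.2], [-0.0, 2.3, 0.0], [-0.0, 2.3, 0.2], [-0.0, 2.3, 0.3], [-0.0, 2.3, 0.5], [-0.0, 2.2, 0.6], [-0.0, 2.2, 0.8], [-0.0, 2.1, 0.9]]
side notch [(0.87, [0.5724, 0.2038, 0.0554])]
side pin [(0.7, [0.6393, -0.3043, 0.0028]), (0.48, [0.5743, 0.2013, 0.0441])]
scene notch [(0.62, [0.5731, 0.1984, 0.0581])]
scene pin [(0.44, [0.5722, 0.2004, 0.047])]
```

The pin has dropped to z ≈ 0.045. Now slow steps, watching the tangential force (free level about 3.6 N).

Call:
{"fn": "arm_command", "kwargs": {"plan": [[[0,0.0017,0.0002,0,0,0,0.004],[0,0.0017,-0.0002,0,0,0,0.004],[0,0.0017,-0.0001,0,0,0,0.004]]]}}

```text
t: 26.7
tool_pos: [0.6196, -0.0462, 0.0786]
tool_rot: [2.011, 0.413, -2.0]
contact_force: [-0.2, 3.6, 1.4]
opening: 0.0096
```

Call:
{"fn": "arm_command", "kwargs": {"plan": [[[0,0.0017,0,0,0,0,0.004],[0,0.0017,0,0,0,0,0.004]]]}}

```text
t: 26.87
tool_pos: [0.6212, -0.0488, 0.0786]
tool_rot: [2.012, 0.414, -1.999]
contact_force: [-0.1, 3.7, 2.4]
opening: 0.0097
```

```bash
cat > ft.py <<'E'
from h import *
o=ctrl.get_obs();P=o['tool_pos'];F=o['contact_force'];f=np.arctan2(P[1]+.0682,P[0]-.5918)
t=np.array([np.sin(f),-np.cos(f)]);r=np.array([np.cos(f),np.sin(f)])
M=R.from_rotvec(o['tool_rot']).as_matrix()
print('t %.2f phi %.1f r %.4f Ftan %.2f Frad %.2f'%(o['t'],np.degrees(f),np.hypot(P[1]+.0682,P[0]-.5918),-F[:2]@t,F[:2]@r),'1.7mm step tool',(M.T@np.append(t,0)*1.7).round(2),'out',(M.T@np.append(r,0)).round(2))
E
python3 ft.py
```

```text
t 26.87 phi 33.4 r 0.0353 Ftan 3.12 Frad 1.95 1.7mm step tool [-0.01  1.67 -0.31] out [ 0.01 -0.18 -0.98]
```

Call:
{"fn": "arm_command", "kwargs": {"plan": [[[0,0.0017,0.0002,0,0,0,0.004],[0,0.0017,0.0002,0,0,0,0.004]]]}}

```text
t: 27.03
tool_pos: [0.6228, -0.052, 0.0786]
tool_rot: [2.013, 0.415, -1.998]
contact_force: [1.1, 4.0, 0.9]
opening: 0.0094
```

Call:
{"fn": "arm_command", "kwargs": {"plan": [[[0,0.0017,0.0002,0,0,0,0.004],[0,0.0017,0.0003,0,0,0,0.004]]]}}

```text
t: 27.2
tool_pos: [0.6242, -0.0556, 0.0787]
tool_rot: [2.014, 0.415, -1.997]
contact_force: [0.3, 2.9, 1.2]
opening: 0.0096
```

Call:
{"fn": "arm_command", "kwargs": {"plan": [[[0,0.0017,0.0004,0,0,0,0.004],[0,0.0017,0.0005,0,0,0,0.004]]]}}

```text
t: 27.37
tool_pos: [0.6251, -0.0596, 0.0787]
tool_rot: [2.015, 0.414, -1.996]
contact_force: [1.0, 3.7, 1.8]
opening: 0.0098
```

Call:
{"fn": "arm_command", "kwargs": {"plan": [[[0,0.0016,0.0006,0,0,0,0.004],[0,0.0016,0.0006,0,0,0,0.004]]]}}

```text
t: 27.53
tool_pos: [0.6255, -0.0637, 0.0787]
tool_rot: [2.015, 0.413, -1.995]
contact_force: [1.6, 3.5, 1.2]
opening: 0.0099
```

Call:
{"fn": "arm_command", "kwargs": {"plan": [[[0,0.001,0.0005,0,0,0,0.004],[0,0.001,0.0005,0,0,0,0.004]]]}}

```text
t: 27.7
tool_pos: [0.6255, -0.0664, 0.0787]
tool_rot: [2.016, 0.413, -1.995]
contact_force: [1.0, 3.1, 1.7]
opening: 0.0094
```

Call:
{"fn": "arm_command", "kwargs": {"plan": [[[0,0.0012,0.0008,0,0,0,0.004],[0,0.0012,0.0008,0,0,0,0.004]]]}}

```text
t: 27.87
tool_pos: [0.6253, -0.0689, 0.0787]
tool_rot: [2.018, 0.414, -1.994]
contact_force: [1.8, 5.6, 0.4]
opening: 0.0098
```

```bash
python3 ft.py
python3 - <<'E'
from h import *
for n in('side','scene'):
    save(n,n+'dd.png');marks(n,['notch','pin','guide'],c2w(n));
E
```

```text
t 27.87 phi -1.2 r 0.0335 Ftan 5.67 Frad 1.72 1.7mm step tool [-0.02  1.55  0.69] out [ 0.01  0.41 -0.91]
side notch [(0.58, [0.5791, 0.2011, 0.0582])]
side pin [(0.64, [0.5773, 0.1973, 0.0431])]
side guide [(0.64, [0.5759, 0.2006, 0.0907])]
scene notch [(0.94, [0.5764, 0.1983, 0.0574])]
scene pin [(0.48, [0.6129, -0.0712, 0.107])]
scene guide [(0.78, [0.5744, 0.1987, 0.0922])]
```

The tangential force has jumped to 5.7 N. One tiny step to confirm.

Call:
{"fn": "arm_command", "kwargs": {"plan": [[[0,0.0006,0.0003,0,0,0,0.004]]]}}

```text
t: 28.35
tool_pos: [0.6253, -0.0692, 0.0787]
tool_rot: [2.018, 0.415, -1.994]
contact_force: [2.1, 5.6, 1.0]
opening: 0.0096
```

Call:
{"fn": "arm_command", "kwargs": {"plan": [[[0,0.001,0.0005,0,0,0,0.004]]]}}

```text
t: 28.43
tool_pos: [0.6253, -0.0697, 0.0787]
tool_rot: [2.019, 0.416, -1.994]
contact_force: [2.8, 5.8, 1.7]
opening: 0.0099
```

Call:
{"fn": "arm_command", "kwargs": {"plan": [[[0,0.0012,0.0006,0,0,0,0.004]]]}}

```text
t: 28.52
tool_pos: [0.6252, -0.0703, 0.0787]
tool_rot: [2.019, 0.418, -1.994]
contact_force: [1.7, 6.0, 1.4]
opening: 0.0099
```

Firm: about 6.0 N against 3.1 N free, so roughly 15 N on the pin. I let go and withdraw.

Call:
{"fn": "arm_command", "kwargs": {"plan": [[[0,0,0,0,0,0,0.045],[0,0,0,0,0,0,0.045],[0,0,0,0,0,0,0.045],[0,0,0,0,0,0,0.045],[-0.01,0,0,0,0,0,0.045],[-0.025,0,0,0,0,0,0.045],[-0.03,0,0,0,0,0,0.045],[-0.03,0,0,0,0,0,0.045],[-0.02,0,0,0,0,0,0.045],[0,0,0,0,0,0,0.045],[0,0,0,0,0,0,0.045],[0,0,0,0,0,0,0.045]]]}}

```text
t: 29.52
tool_pos: [0.6193, -0.0772, 0.1977]
tool_rot: [2.002, 0.408, -2.007]
contact_force: [-0.2, -0.4, 0.1]
opening: 0.0451
```

Run:
```python
from h import *
o=ctrl.get_obs();print(o['t'],o['tool_pos'],o['contact_force'],o['opening'])
for n in('side','scene','wrist'):
    save(n,n+'ee.png');marks(n,['notch','pin','guide','handle_grip'],c2w(n));
```

```text
29.5167 [ 0.61931515 -0.07724983  0.19767799] [-0.17320266 -0.36004912  0.1166606 ] 0.04514308803742569
side notch [(0.89, [0.5772, 0.2031, 0.0555])]
side pin [(0.49, [0.575, 0.2005, 0.0472])]
side guide [(0.79, [0.5756, 0.2, 0.0895]), (0.53, [0.5783, 0.2003, 0.0437])]
side handle_grip [(0.4, [0.6165, -0.075, 0.1051])]
scene notch [(0.59, [0.5779, 0.1985, 0.0604])]
scene pin []
scene guide [(0.76, [0.5746, 0.2031, 0.0914])]
scene handle_grip [(0.68, [0.6113, -0.0743, 0.1099])]
wrist notch []
wrist pin []
wrist guide []
wrist handle_grip [(0.81, [0.6149, -0.073, 0.1049])]
```

```bash
python3 -c "
from station import *
print(finish_job())"
```

```text
the job is handed in; nothing more can be done
None
```

The job is handed in. The station reports no verdict, and the more-than-5 N bearing force after release could only be inferred.

**What I did:** I stood the pin in the guide hole riding on the plate and let go. Then I turned the handwheel about two turns clockwise until the pin dropped, and crept on until the wheel stiffened. I let go of the handle and withdrew. It took about 30 s of the 66 s allowed.

**Last checks:**
- **Pin:** its foot was at about 0.047 m (side camera only), within about 2 mm of the guide and 3–4 mm of the notch.
- **Bearing:** the force at the handle rose from 3.1 N running free to about 6.0 N, so I estimate 14–15 N on the pin. I did not recheck it after letting go, but the handle still read near its final position.
- **Robot:** it stood clear, with wrist force around 0.4 N (noise level).
- **Glassware:** I did not measure it again at the end. My moves kept clear of it.

**Disagreements and gaps:**
- **Finger length:** the fingertips sit about 27 mm short of the reported tool point, so my first grasp closed above the pin. I corrected for this afterwards.
- **Finger opening:** it read about 17 mm on the 20 mm pin head and 10 mm on the 16 mm handle. Both grips held.
- **Last views:** the scene and wrist cameras did not find the pin in the final pictures.

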